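# Set the holding cradle for the longer coupling, lock it and lay the coupling in

### The job

The holding cradle is still pinned at its shortest setting. Pull its plunger knob up, slide the carriage right back until its rubber buffer gently meets the end stop (do not ram it, the stop is only clamped), and let the plunger drop home into the stop's slot so that the carriage is locked; then lay the small ribbed coupling (the one without a flange ring) in the cradle's V between the two cheeks and let go. Leave the other things on the bench where they are.

Things in the scene. Friction and masses are not known exactly. Their poses are not given: they have to be found in the camera images.
- cradle: Fixed bench cradle. Dark green base plate 112 x 245 x 12 mm (x, y, z); origin at its centre on the bench, z up. From -y to +y: fixed cheek (64 mm wide, z up to 70, y -111 to -96), white V rails, carriage (green bridge 102 mm wide, 70 mm long, bridge top z 57, its cheek up to z 70) on two steel ways, and behind it the aluminium end stop clamped across the ways (up to z 64).
- carriage (a joint): Travel in m of the carriage along the cradle's +y from its shortest setting; 4 N of friction. Space between the cheeks = 0.038 + this. The end stop can be clamped anywhere from 0.045 to 0.065 of travel: see or feel it. With the carriage's buffer against it the plunger stands over the stop's slot (play 1.5 mm either way). A slot on the way, at 0.018, also catches the pin.
- plunger (a joint): Height of the spring plunger in m: 0 = pin fully home in a slot, carriage locked; 0.010 = pin riding on the steel index bar, 0.013 = on the end stop's tongue; 0.015 = pulled right up. The spring pulls down with 4 to 10 N and drops it when released over a slot.
- knob_grip (a point): middle of the plunger's black knurled knob on top of the carriage: diameter 33 mm, 23 mm high (10 mm above this point, 13 mm below, where it tapers to a thinner steel stem); z 90 above the bench when the plunger is home, to be gripped from above and pulled up
- carriage_face (a point): middle of the carriage cheek's face at the height of the V axis (z 56); x, y, z as the cradle's
- rest_centre (a point): Point on the V's axis, in the plane of the fixed cheek's inner face, 56 mm above the bench; axes as the cradle's (y points to the carriage). A 56 mm round lies in the V with its axis here. The V rails reach 27 mm either side of the axis and z 42; beyond 34 mm from the axis nothing is higher than z 27 there.
- coupling: small coupling, lying: dark ribbed round body with a yellow cap on each end, 56 mm diameter, 77 mm long along its own y, 310 g. Origin at bench level under its axis; the middle of its length is at y +7.5 mm, z 28
- coupling_mid (a point): centre of the small coupling; y along its axis
- big_coupling: bystander: large coupling with a grey bolted flange ring round its middle, 68 mm diameter, 93 mm long, lying
- label_pad: bystander: white pad of cards, 79 x 97 x 11 mm
- loose_cap: bystander: yellow end cap, 91 mm diameter, 16 mm high
- marker: bystander: marker pen, 135 mm long, 17 mm thick
- hammer: bystander: claw hammer, 247 mm long
- buffer (a joint): Compression in m of the 12 mm long rubber buffer on the carriage's back, which meets the end stop: 0 free, 4 N per mm; a light touch (1 to 2 mm) is right, over 0.003 (12 N) would shift the clamped stop.

How it is judged (in metres and radians):
On the way:
1. the carriage is against the end stop and locked there by the plunger (value of joint carriage above 0.0435 m and value of joint plunger below 0.002 m), for 0.2 s.
At the end, for the whole second after the job is handed in: The carriage stands at the end stop (travel over 43.5 mm) with the plunger dropped home in the stop's slot (within 2 mm); the small coupling lies at rest in the V between the cheeks, its axis within 5 mm of the V axis and within 0.08 rad of its direction (all of step 1 and x of coupling_mid in the frame of rest_centre between -0.005 and 0.005 m and z of coupling_mid in the frame of rest_centre between -0.005 and 0.005 m and y of coupling_mid in the frame of rest_centre above 0.035 m and y of coupling_mid in the frame of carriage_face below -0.035 m and angle between the y axis of coupling and the y axis of cradle, either way round below 0.08 rad and linear speed of coupling below 0.01 m/s and velocity of joint carriage between -0.005 and 0.005 m/s); the robot touches nothing.
It fails at once if the end stop is rammed (buffer pressed in by over 3 mm, 12 N) (value of joint buffer above 0.003 m).
It fails at once if a bystander is moved by more than 30 mm (distance of any of big_coupling, label_pad, loose_cap, marker, hammer from where it was at the start of the episode above 0.03 m).
It also fails if it takes over 48 s, if anything falls off the work surface, if the arm or the gripper's body presses on something with over 40 N, if the wrist force passes 120 N, or if a joint passes its speed limit or range.

### The arm

A 7-joint arm with a two-finger parallel gripper is mounted at the origin on a cart in front of the work surface, level with it; the furniture and walls round the work are solid. World frame = base frame: x ahead of the robot, y to its left, z up, the work surface at z = 0. Lengths are in mm, angles in rad, forces in N, time in s.
With the tool pointing down it reaches from about 425 to 950 mm from the base axis. Payload 4.7 kg.
Tool frame: the origin (TCP) lies on the centre line of the jaws, within the pads' length; the fingertips stand env.tips_ahead ahead of it and the grasp point (between the pads) lies 2 mm behind it (env.tips_ahead is the distance from the TCP to the fingertips, in mm); z points along the fingers, y is the line along which they close (so a half turn about z gives the same grasp; the last joint's range is limited). The gripper opens to 85 mm and grips with 20 to 120 N. Pads are 22 mm wide; open, the fingers measure 114 mm over their backs; the gripper's body (76 mm by 85 mm) begins 54 mm behind the grasp point. The pads swing forward as they close: fully open they stand 13 mm farther back than shut.
Start: joints at [-1.155, 0.469, -0.049, 1.532, 0.024, 1.141, -0.082], TCP at [290.401, 609.355, 248.335] pointing down, gripper open.
Joint ranges: [-2.59, 2.59], [-0.33, 1.99], [-1.39, 1.29], [0.1, 2.45], [-1.04, 4.18], [0.21, 1.99], [-2.66, 2.66]. Speed limits (rad/s): [2.57, 2.57, 3.14, 3.14, 3.14, 3.14, 3.14].

### API

Orientations are given as a unit quaternion [x, y, z, w].
In Python, from bench import env gives the robot as it stands. The module is installed in compiled form; this text tells all that it offers.
- The arm moves only by the tool drive_tool, never from a script. Its argument "steps" is a list of rows, each a list of 7 numbers: the shift along the tool's x, y, z in m, then the turn, a rotation vector about the tool's x, y, z in degrees, then the opening, from 0 (shut) to 1 (fully open). In form: [[dx, dy, dz, ax, ay, az, claw], ...]. A call has 1 to 12 rows; each row shifts and turns the commanded pose from where the row before left it, along the tool's axes as they then stand; what a row does not reach is not made up. A row lasts 1/8 s, in which the tool goes at most 62.5 mm and 10.7 degrees, less where a joint would pass 70% of its speed; a pose out of reach is approached as far as the arm can. A call with a gripper value outside its range is refused whole. The fingers move at their own pace and stop on an object; "force" is the grip in N (left out, the last holds). Time passes only in rows, so rows that do not move let the fingers close. It gives the time, the measured TCP pose, the force, the opening and the grip force at its end, in the units of the state.
- env.get_state(): the state, without advancing time (a new reading comes with each control period).
- env.capture(name): name is "scene" or "top" or "wrist"; returns the picture (384x512x3 uint8, red, green, blue); there is no depth.
- env.get_calibration(name): a dict with "fovy" (degrees; the focal length in pixels is half the picture's height over the tangent of half this angle, whatever the lens; pixels are square), "cx", "cy" (the principal point, pixels), "k1" (the pictures are not rectified: a ray, as slopes to the right and down, at radius r is drawn at 1 + k1 r^2 times it, then the intrinsics apply), "world_to_cam" (4x4, takes a point from world to camera coordinates). Camera axes: x right, y down, z forward; pixel columns grow to the right and rows downward; lengths in mm; the calibration is good to about 2 mm. A picture is of the moment at which its call begins: read the wrist's pose just before it. get_calibration takes no time and is no camera call; for the wrist camera it gives the pose at the moment of the call.
- env.hand_in(): hands the job in; it is judged then, once.
The state is a dict: "clock": time; "joints": joint angles; "qvel": joint speeds; "effort": joint torques, N m; "ee_pos": TCP position; "ee_rot": TCP orientation; "wrist_force": force on the tool from outside, world axes, zero at the start; "torque": the same for the moment, N m; "gripper_width": finger opening in mm; "gripper_force": force on a finger pad.
Only numpy, scipy, OpenCV 4.12 (cv2) and the standard library are available. Lean on these libraries where they do the work, as an engineer would, in place of code of your own. Each camera call takes 0.05 s, during which the arm holds its last target. There are 200 camera calls.

## Working session

There is one attempt and no reset: what is moved stays moved. The work goes in short steps, Python scripts to look and compute and a tool call to move; the robot and the scene stay as the last step left them, time stands still between calls to the robot, and variables do not carry over. Pictures are saved under pics/ and viewed, at most 10 in all, crops included, and the job is handed in when it is done.

Besides the shell and the picture viewer there is one more tool, called after "Emit:" by a JSON object that holds its "method" and its "body". drive_tool: Moves the arm, as the interface text tells. Its arguments: {"type":"object","properties":{"steps":{"type":"array"},"force":{"type":"number"}},"required":["steps"]}

```bash
mkdir -p pics
cat > h.py <<'E'
import numpy as np, cv2
from bench import env
def K(c):
    f=192/np.tan(np.radians(c["fovy"])/2); return f
def ray(c,u,v):
    f=K(c); k=c["k1"]; d=np.array([(u-c["cx"])/f,(v-c["cy"])/f]); s=d.copy()
    for _ in range(30): s=d/(1+k*(s@s))
    T=np.array(c["world_to_cam"]); R=T[:3,:3]; o=-R.T@T[:3,3]
    w=R.T@np.array([s[0],s[1],1]); return o,w/np.linalg.norm(w)
def onz(c,u,v,z):
    o,d=ray(c,u,v); return o+d*(z-o[2])/d[2]
def proj(c,p):
    T=np.array(c["world_to_cam"]); q=T[:3,:3]@np.array(p,float)+T[:3,3]; s=q[:2]/q[2]; s=s*(1+c["k1"]*(s@s)); return s*K(c)+[c["cx"],c["cy"]]
def tri(*cr):
    A=np.zeros((3,3));b=np.zeros(3)
    for c,u,v in cr:
        o,d=ray(c,u,v);P=np.eye(3)-np.outer(d,d);A+=P;b+=P@o
    p=np.linalg.solve(A,b)
    return p,[round(float(np.linalg.norm((np.eye(3)-np.outer(d,d))@(p-o))),1) for o,d in (ray(*x) for x in cr)]
def grab(n,f):
    c=env.get_calibration(n); im=np.array(env.capture(n)); cv2.imwrite("pics/"+f+".png",im[:,:,::-1]); return c,im
E
python3 - <<'E'
from h import *
import pickle
D={}
ims=[]
for n in("scene","top","wrist"):
    c,im=grab(n,n+"0"); D[n]=(c,im); print(n,c)
pickle.dump(D,open("d0.pkl","wb"))
a=np.hstack([D["scene"][1],D["top"][1]])
print(env.tips_ahead,env.get_state())
E
```

```text
scene {'fovy': 44.50123429108733, 'cx': 251.8722997443852, 'cy': 198.16462668210954, 'k1': -0.034712761471228114, 'world_to_cam': array([[ 7.70799788e-01, -6.36970424e-01, -1.16775372e-02,
        -5.28900515e+02],
       [-4.43747188e-01, -5.23647287e-01, -7.27242705e-01,
         2.89105928e+02],
       [ 4.57117184e-01,  5.65740398e-01, -6.86281052e-01,
         8.31646066e+02],
       [ 0.00000000e+00,  0.00000000e+00,  0.00000000e+00,
         1.00000000e+00]])}
top {'fovy': 44.931764381678136, 'cx': 252.47134239490254, 'cy': 196.2641207324187, 'k1': -0.006632098359237024, 'world_to_cam': array([[-9.44361221e-04, -9.99468295e-01,  3.25919536e-02,
        -1.23863710e+02],
       [-9.88981846e-01, -3.89125586e-03, -1.47985697e-01,
         6.22668096e+02],
       [ 1.48033836e-01, -3.23726024e-02, -9.88452325e-01,
         1.09851321e+03],
       [ 0.00000000e+00,  0.00000000e+00,  0.00000000e+00,
         1.00000000e+00]])}
wrist {'fovy': 60.978872504849484, 'cx': 248.9919878546342, 'cy': 196.4849728134883, 'k1': -0.0758694206254475, 'world_to_cam': array([[ 4.31292063e-01,  9.0
[... 336 characters left out ...]
oints': array([-1.15485483,  0.46923873, -0.04860219,  1.53339683,  0.02408623,
        1.14099901, -0.08230068]), 'qvel': array([-0.0009029 , -0.00374465,  0.00038138, -0.00405461,  0.0004413 ,
       -0.00015326,  0.00110299]), 'effort': array([ 7.13520285e-05, -5.10768521e+01, -4.71614383e-02, -2.37978566e+01,
        1.06527354e-02,  5.44434472e-03,  9.50873300e-07]), 'ee_pos': array([290.26106174, 608.94915814, 247.52386735]), 'ee_rot': array([ 2.20579060e-01,  9.75368826e-01, -7.13755852e-04, -1.46505571e-04]), 'wrist_force': array([ 0.16006199,  0.80754746, -0.23278936]), 'torque': array([ 0.01549979,  0.01527634, -0.00109293]), 'gripper_force': 0.0, 'gripper_width': 85.5717999440974}
```

View pics/top0.png

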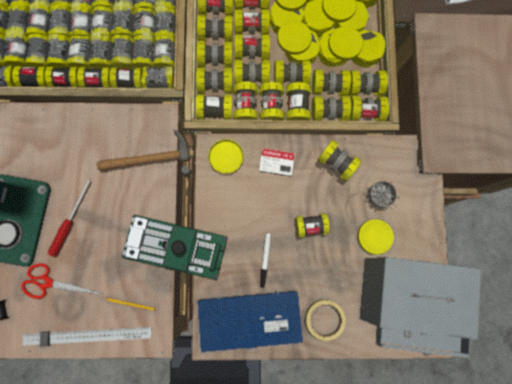

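View pics/scene0.png

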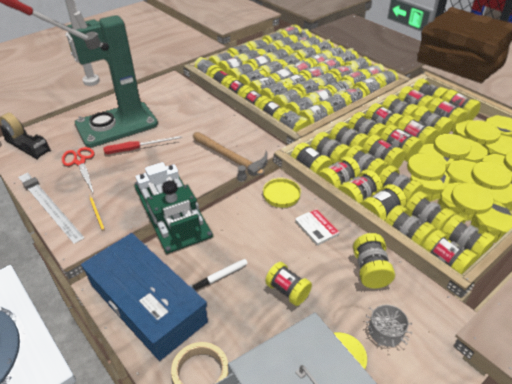

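The small coupling is at about (312,226) in the top view and (290,283) in the scene view. The cradle is at about (175,246) in top and (172,205) in scene, with its black knob at (179,248) and (170,187). I'll zoom in.

Run:
```python
from h import *
import pickle
D=pickle.load(open("d0.pkl","rb"))
def z(n,x0,y0,w,h,s): return cv2.resize(D[n][1][y0:y0+h,x0:x0+w,::-1],None,fx=s,fy=s,interpolation=cv2.INTER_CUBIC)
a=z("top",115,205,120,80,3.3333333);b=z("scene",125,150,100,110,400/100*0.0+3.0)
cv2.imwrite("pics/z.png",np.vstack([np.hstack([cv2.resize(a,(420,280)),cv2.resize(b,(300,330))[:280]]),cv2.resize(np.hstack([z("top",280,200,60,50,5),z("scene",255,255,70,50,5)]),(720,277))]))
```

```text
(no output)
```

View pics/z.png

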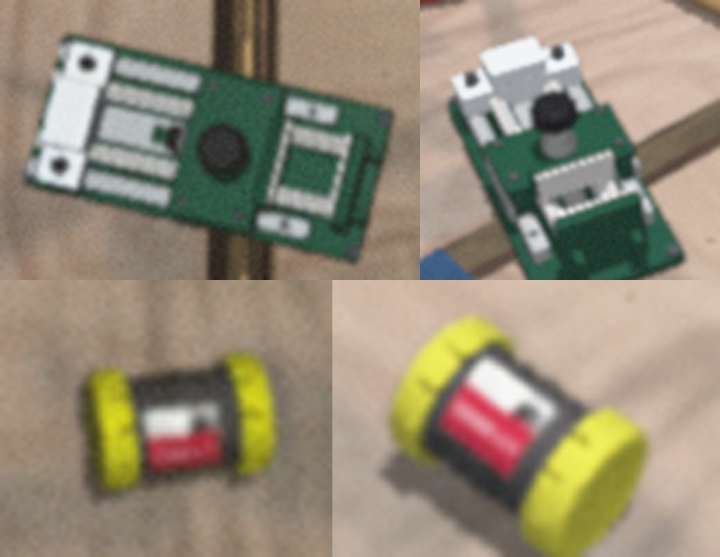

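The zoom shows the end stop (white) at the left (+y) end and the fixed cheek at the right. The plate corners in the top view are about (135,215.6), (122.7,257.3), (227,237) and (216.4,280). Next I'll compute positions.

```bash
cat >> h.py <<'E'
def blobs(im,lo,hi,box,amin=15):
    h=cv2.cvtColor(im,cv2.COLOR_RGB2HSV); m=cv2.inRange(h,np.array(lo),np.array(hi)); k=np.zeros_like(m); x,y,w,hh=box; k[y:y+hh,x:x+w]=255; m&=k
    n,l,s,ce=cv2.connectedComponentsWithStats(m); return [(s[i].tolist(),ce[i].round(1).tolist()) for i in range(1,n) if s[i][4]>=amin]
E
python3 - <<'E'
from h import *
import pickle
D=pickle.load(open("d0.pkl","rb")); T,ti=D["top"];S,si=D["scene"]
P=[onz(T,*p,12)[:2] for p in [(135,215.6),(122.7,257.3),(216.4,279.9),(227,237)]]
c=np.mean(P,0); y=(P[0]+P[1]-P[2]-P[3])/2; x=(P[0]-P[1]+P[3]-P[2])/2
print(np.round(P),c,np.linalg.norm(y),np.linalg.norm(x),np.degrees(np.arctan2(y[1],y[0])),np.degrees(np.arctan2(x[1],x[0])))
kt=blobs(ti,(0,0,0),(180,255,55),(165,235,28,28)); ks=blobs(si,(0,0,0),(180,255,55),(155,172,35,30)); print(kt,ks)
yt=blobs(ti,(22,140,90),(35,255,255),(285,200,55,45)); ys=blobs(si,(22,140,90),(35,255,255),(260,255,60,55)); print(yt,ys)
a=[onz(T,*b[1],32) for b in yt]; print(a)
kc=max(kt,key=lambda b:b[0][4])[1]; kq=max(ks,key=lambda b:b[0][4])[1]
print("knob",tri((T,*kc),(S,*kq)),onz(T,*kc,95))
if len(yt)==2 and len(ys)==2:
    print("caps",tri((T,*yt[0][1]),(S,*ys[0][1])),tri((T,*yt[1][1]),(S,*ys[1][1])))
E
```

```text
[[578. 171.]
 [474. 198.]
 [418. -35.]
 [525. -60.]] [498.76858011  68.68256808] 238.23687274884955 108.20226233315606 76.78263166755542 -13.910316452001874
[([171, 240, 15, 17, 172], [178.4, 248.4])] [([163, 182, 14, 12, 133], [169.4, 187.6])]
[([321, 214, 9, 21, 119], [325.2, 223.3]), ([296, 216, 9, 22, 145], [300.3, 226.6])] [([266, 263, 20, 24, 151], [273.0, 272.3]), ([289, 279, 22, 26, 354], [299.9, 291.6])]
[array([ 557.74753472, -305.13778618,   32.        ]), array([ 549.39050935, -242.56643393,   32.        ])]
knob (array([494.15263469,  50.4435339 ,  91.19511462]), [1.1, 1.1]) [492.99894515  50.4841142   95.        ]
caps (array([ 532.63963276, -281.09052574,   97.77359828]), [22.0, 22.0]) (array([ 570.6750981 , -263.1188786 ,  -29.28677183]), [20.0, 20.0])
```

Run:
```python
from h import *
import pickle
D=pickle.load(open("d0.pkl","rb")); T,ti=D["top"];S,si=D["scene"]
print("start in scene",proj(S,(290,609,248)),proj(S,(290,609,400)))
for p in[(102,121),(130,108),(75,140),(155,122),(120,90)]: print(p,onz(S,*p,0).round())
# press column plane: heights at xy of column
b=onz(S,130,108,20)
for z in (100,200,300,400): print(z,proj(S,(b[0],b[1],z)).round(), "handle end at z",onz(S,20,0,z).round(),"pivot",onz(S,95,40,z).round(),"ramtip",onz(S,90,80,z).round())
yt=[[325.2,223.3],[300.3,226.6]];ys=[[299.9,291.6],[273,272.3]]
print("caps",[tri((T,*a),(S,*b)) for a,b in zip(yt,ys)])
```

```text
start in scene [-30.47812381  60.74161902] [-57.75074387  -1.18660462]
(102, 121) [546. 524.   0.]
(130, 108) [643. 532.   0.]
(75, 140) [445. 487.   0.]
(155, 122) [662. 416.   0.]
(120, 90) [671. 649.   0.]
100 [125.  84.] handle end at z [ 633. 1376.  100.] pivot [696. 830. 100.] ramtip [565. 590. 100.]
200 [118.  51.] handle end at z [ 562. 1075.  200.] pivot [616. 609. 200.] ramtip [504. 406. 200.]
300 [110.  15.] handle end at z [492. 774. 300.] pivot [536. 389. 300.] ramtip [444. 221. 300.]
400 [101. -25.] handle end at z [421. 472. 400.] pivot [456. 169. 400.] ramtip [383.  36. 400.]
caps [(array([ 556.2266919 , -303.94671157,   33.01707134]), [1.7, 1.7]), (array([ 546.19141901, -240.01155018,   38.0347996 ]), [3.2, 3.2])]
```

View pics/wrist0.png

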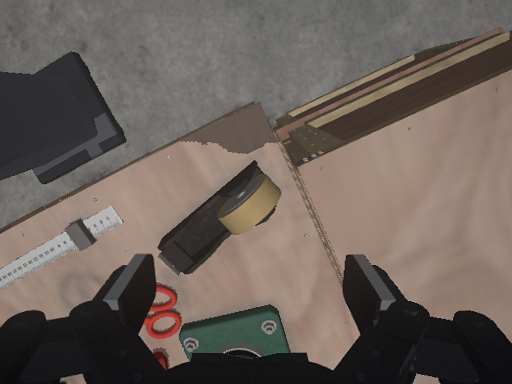

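The wrist view only shows the bench's left end (caliper, tape, press base), so the route stays well in front of the press.

Emit:
{"method": "drive_tool", "body": {"steps": [[-0.0225,-0.0472,0,0,0,0,1],[-0.0225,-0.0472,0,0,0,0,1],[-0.0225,-0.0472,0,0,0,0,1],[-0.0225,-0.0472,0,0,0,0,1],[-0.0478,-0.0326,0,0,0,10,1],[-0.0527,-0.0238,0,0,0,10,1],[-0.0561,-0.0143,0,0,0,10,1],[-0.0577,-0.0043,0,0,0,10,1],[-0.0576,0.0057,0,0,0,10,1],[-0.0557,0.0157,0,0,0,10,1],[-0.0521,0.0251,0,0,0,10,1],[0,0,0,0,0,8,0.9]]}}

```text
clock: 1.65
ee_pos: [495.8, 45.2, 248.5]
ee_rot: [0.789, 0.614, -0.0, 0.001]
wrist_force: [-0.3, 0.8, -0.5]
gripper_width: 76.7
gripper_force: 0.0
```

Run:
```python
from h import *
import pickle
c,im=grab("wrist","w1"); s=env.get_state(); print(s["ee_pos"],s["clock"])
pickle.dump((c,im),open("w1.pkl","wb"))
print("knob pred",proj(c,(494,50,91)))
```

```text
[494.86941491  47.69010572 248.14021175] 1.7
knob pred [245.29400702 179.49340904]
```

View pics/w1.png

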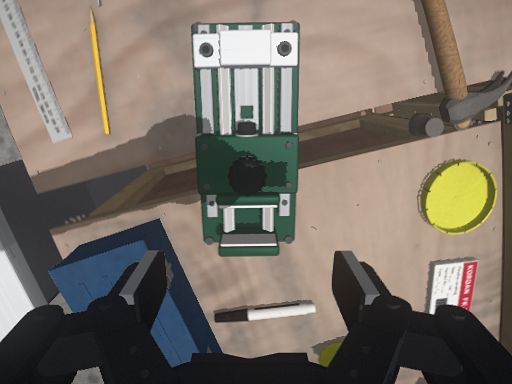

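The wrist view has the cradle upright in the picture. The knob is at (247,175), the stop's front edge at row 66, the buffer at (247,126) and the fixed cheek at row 240.

Run:
```python
from h import *
import pickle
D=pickle.load(open("d0.pkl","rb")); T=D["top"][0];S=D["scene"][0]; c,im=pickle.load(open("w1.pkl","rb"))
b=blobs(im,(0,0,0),(180,255,45),(220,145,54,55),80); print(b)
bx=b[0][0]; kc=(bx[0]+bx[2]/2,bx[1]+bx[3]/2)
print("3view",tri((c,*b[0][1]),(T,178.4,248.4),(S,169.4,187.6)))
# stop edges and plate corners
h=cv2.cvtColor(im,cv2.COLOR_RGB2HSV)
for col in (215,247,275): print(col,[int(v) for v in h[55:75,col,2]])
print("buf col",[int(v) for v in h[115:140,247,2]])
g=blobs(im,(60,80,20),(90,255,160),(170,10,150,260),200); print(g)
ex=np.array([.969,-.246,0]);ey=np.array([.246,.969,0]);O=np.array([498.8,68.7,0])
def cr(u,v,z):
    p=onz(c,u,v,z)-O; return np.round([p@ex,p@ey],1)
print("stop front",cr(247,66,64),cr(247,66,52),"buf",cr(247,121,50),cr(247,121,40),"plate corners z12",cr(192,23,12),cr(299,23,12),cr(203,241,12),cr(296,241,12))
m=cv2.inRange(h,np.array((60,80,20)),np.array((90,255,160)))
for r in(90,100,110): 
    x=np.flatnonzero(m[r,170:320])+170; print(r,x.min(),x.max(),cr(x.min(),r,12),cr(x.max()+1,r,12))
for r in(145,160,190): 
    x=np.flatnonzero(m[r,170:320])+170; print(r,x.min(),x.max(),cr(x.min(),r,57),cr(x.max()+1,r,57))
```

```text
[([220, 155, 54, 41, 1262], [246.3, 177.4])]
3view (array([494.68898957,  51.11440459,  90.1223674 ]), [0.7, 1.5, 1.0])
215 [243, 242, 242, 243, 243, 243, 243, 243, 243, 244, 235, 173, 118, 94, 78, 84, 102, 104, 105, 103]
247 [243, 243, 244, 244, 244, 244, 244, 244, 233, 191, 116, 105, 104, 165, 218, 220, 219, 218, 218, 219]
275 [244, 244, 244, 244, 244, 244, 244, 244, 245, 242, 196, 106, 97, 85, 100, 109, 108, 107, 108, 106]
buf col [99, 99, 82, 127, 200, 165, 107, 61, 53, 59, 59, 58, 57, 58, 57, 59, 57, 57, 53, 55, 185, 188, 104, 97, 101]
[([196, 135, 103, 106, 4723], [251.3, 167.5]), ([202, 195, 21, 47, 454], [210.9, 222.8]), ([217, 195, 63, 10, 535], [248.2, 199.5]), ([235, 208, 27, 17, 390], [247.6, 215.3]), ([219, 246, 59, 10, 494], [248.2, 250.5])]
stop front [ 1.7 78.5] [ 1.6 79.5] buf [ 1.4 28.9] [ 1.4 28.2] plate corners z12 [-54.4 125.2] [ 54.4 124.9] [ -52.8 -116.4] [  60.3 -116.6]
90 196 275 [-52.9  58.9] [32.1 58.6]
100 195 297 [-54.4  48.6] [55.9 48.3]
110 196 297 [-53.8  38.1] [56.3 37.9]
145 196 297 [-48.2   6.7] [51.   6.5]
160 197 297 [-47.9  -8.1] [51.6 -8.3]
190 199 296 [-47.3 -38.8] [ 51.8 -39. ]
```

Emit:
{"method": "drive_tool", "body": {"steps": [[0.003,-0.001,0.05,0,0,-0.8,0.8],[0,0,0.05,0,0,0,0.8],[0,0,0.045,0,0,0,0.8],[0,0,0.012,0,0,0,0.8],[0,0,0,0,0,0,0.8]], "force": 60}}

```text
clock: 2.33
ee_pos: [494.1, 53.7, 91.4]
ee_rot: [0.78, 0.625, -0.0, -0.0]
wrist_force: [0.1, 0.9, 0.5]
gripper_width: 68.1
gripper_force: 0.0
```

Emit:
{"method": "drive_tool", "body": {"steps": [[-0.002,0,0,0,0,0.5,0.6],[0,0,0,0,0,0,0.2],[0,0,0,0,0,0,0.1],[0,0,0,0,0,0,0.1],[0,0,0,0,0,0,0.1]]}}

```text
clock: 2.95
ee_pos: [495.8, 51.2, 93.2]
ee_rot: [0.784, 0.621, 0.002, 0.001]
wrist_force: [0.7, -0.9, 5.1]
gripper_width: 30.4
gripper_force: 58.8
```

Emit:
{"method": "drive_tool", "body": {"steps": [[0,0,-0.007,0,0,0,0.1],[0,0,-0.007,0,0,0,0.1],[0,0,0,0,0,0,0.1]]}}

```text
clock: 3.32
ee_pos: [495.5, 51.2, 106.1]
ee_rot: [0.784, 0.621, 0.002, 0.002]
wrist_force: [5.7, -1.2, -8.1]
gripper_width: 30.5
gripper_force: 60.1
```

Emit:
{"method": "drive_tool", "body": {"steps": [[0,0,-0.0015,0,0,0,0.1],[0.004,0,0,0,0,0,0.1],[0.006,0,0,0,0,0,0.1],[0,0,0,0,0,0,0.1]]}}

```text
clock: 3.82
ee_pos: [497.6, 59.8, 107.0]
ee_rot: [0.784, 0.621, 0.001, 0.002]
wrist_force: [6.6, -3.7, -9.6]
gripper_width: 30.1
gripper_force: 60.0
```

Emit:
{"method": "drive_tool", "body": {"steps": [[0.007,0,0,0,0,0,0.1],[0.008,0,0,0,0,0,0.1],[0.007,0,0,0,0,0,0.1],[0.005,0,0,0,0,0,0.1],[0,0,0,0,0,0,0.1]]}}

```text
clock: 4.45
ee_pos: [503.7, 85.9, 106.9]
ee_rot: [0.784, 0.621, 0.001, 0.002]
wrist_force: [6.9, -3.5, -9.5]
gripper_width: 30.6
gripper_force: 60.0
```

Run:
```python
from h import *
import pickle
c,im=grab("wrist","w2"); s=env.get_state(); print(s["ee_pos"],s["wrist_force"],s["clock"])
S,si=grab("scene","s2"); pickle.dump((c,im,S,si),open("w2.pkl","wb"))
b=cv2.resize(si[150:250,125:225,::-1],None,fx=3.84,fy=3.84,interpolation=cv2.INTER_CUBIC)
cv2.imwrite("pics/z2.png",cv2.resize(np.hstack([im[:,100:,::-1],b]),None,fx=1,fy=1)[:, :800])
```

```text
[503.69223642  85.86915632 106.87499226] [  6.75685228  -3.43035725 -10.81708858] 4.5
```

View pics/z2.png

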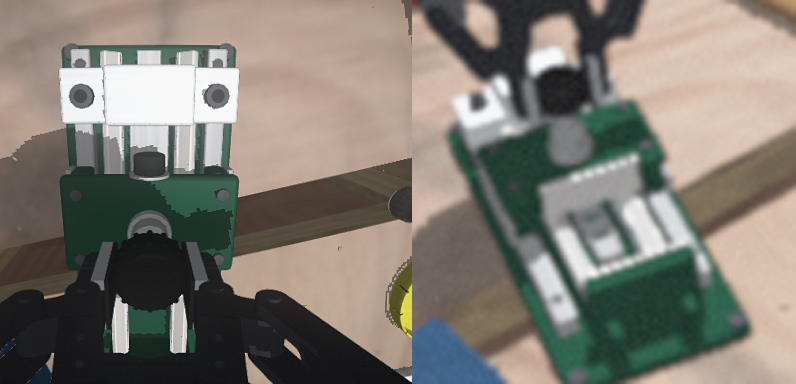

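The carriage has followed. The knob is gripped and raised, the stop's front edge is at row 124 and the buffer tip at row 150.

Run:
```python
from h import *
import pickle
c,im,S,si=pickle.load(open("w2.pkl","rb"))
ey=np.array([.231,.973,0])
for zb in(35,42,50): print(zb,onz(c,250,124,64)@ey-onz(c,250,150,zb)@ey)
print("bridge rear-buffer", onz(c,250,150,45)@ey-onz(c,215,175,57)@ey, onz(c,250,124,64)@ey-onz(c,215,175,57)@ey)
```

```text
35 17.92240506219602
42 16.794356448602542
50 15.505158033067204
bridge rear-buffer 11.890619515245788 28.201526558022607
```

Emit:
{"method": "drive_tool", "body": {"steps": [[0.004,0,0,0,0,0,0.1],[0.003,0,0,0,0,0,0.1]]}}

```text
clock: 4.8
ee_pos: [505.1, 91.8, 106.9]
ee_rot: [0.784, 0.621, 0.001, 0.002]
wrist_force: [5.5, -6.6, -9.7]
gripper_width: 30.7
gripper_force: 60.1
```

Emit:
{"method": "drive_tool", "body": {"steps": [[0.003,0,0,0,0,0,0.1],[0.002,0,0,0,0,0,0.1],[0,0,0,0,0,0,0.1]]}}

```text
clock: 5.18
ee_pos: [506.3, 96.9, 106.8]
ee_rot: [0.784, 0.621, 0.001, 0.002]
wrist_force: [5.8, -5.3, -9.7]
gripper_width: 30.3
gripper_force: 60.0
```

Emit:
{"method": "drive_tool", "body": {"steps": [[0.001,0,0,0,0,0,0.1],[0.001,0,0,0,0,0,0.1]]}}

```text
clock: 5.42
ee_pos: [506.6, 98.5, 106.8]
ee_rot: [0.784, 0.621, 0.0, 0.002]
wrist_force: [5.7, -4.4, -8.9]
gripper_width: 30.7
gripper_force: 60.1
```

Emit:
{"method": "drive_tool", "body": {"steps": [[0.001,0,0,0,0,0,0.1]]}}

```text
clock: 5.55
ee_pos: [506.9, 99.4, 106.9]
ee_rot: [0.784, 0.621, 0.0, 0.002]
wrist_force: [5.0, -5.5, -9.6]
gripper_width: 30.4
gripper_force: 60.1
```

Emit:
{"method": "drive_tool", "body": {"steps": [[0.0005,0,0,0,0,0,0.1],[0,0,0,0,0,0,0.1]]}}

```text
clock: 5.8
ee_pos: [507.0, 100.0, 106.8]
ee_rot: [0.784, 0.621, 0.001, 0.002]
wrist_force: [5.9, -4.5, -8.9]
gripper_width: 30.3
gripper_force: 60.1
```

Emit:
{"method": "drive_tool", "body": {"steps": [[0.0007,0,0,0,0,0,0.1],[0,0,0,0,0,0,0.1]]}}

```text
clock: 6.05
ee_pos: [507.2, 100.7, 106.8]
ee_rot: [0.784, 0.621, 0.001, 0.002]
wrist_force: [6.6, -6.3, -9.2]
gripper_width: 30.7
gripper_force: 60.1
```

Emit:
{"method": "drive_tool", "body": {"steps": [[0.0007,0,0,0,0,0,0.1],[0,0,0,0,0,0,0.1]]}}

```text
clock: 6.3
ee_pos: [507.3, 101.4, 106.8]
ee_rot: [0.784, 0.621, 0.0, 0.002]
wrist_force: [5.8, -5.2, -9.5]
gripper_width: 30.9
gripper_force: 60.1
```

Emit:
{"method": "drive_tool", "body": {"steps": [[0.0007,0,0,0,0,0,0.1],[0,0,0,0,0,0,0.1]]}}

```text
clock: 6.55
ee_pos: [507.5, 101.9, 106.8]
ee_rot: [0.784, 0.621, 0.0, 0.002]
wrist_force: [6.6, -5.3, -9.8]
gripper_width: 30.0
gripper_force: 60.1
```

Emit:
{"method": "drive_tool", "body": {"steps": [[0.0007,0,0,0,0,0,0.1],[0,0,0,0,0,0,0.1]]}}

```text
clock: 6.8
ee_pos: [507.5, 102.2, 106.7]
ee_rot: [0.784, 0.621, 0.0, 0.002]
wrist_force: [6.2, -6.7, -9.5]
gripper_width: 30.4
gripper_force: 60.1
```

Emit:
{"method": "drive_tool", "body": {"steps": [[0.0007,0,0,0,0,0,0.1],[0,0,0,0,0,0,0.1]]}}

```text
clock: 7.05
ee_pos: [507.6, 102.5, 106.7]
ee_rot: [0.784, 0.621, -0.0, 0.003]
wrist_force: [5.8, -7.2, -10.0]
gripper_width: 30.4
gripper_force: 60.1
```

Emit:
{"method": "drive_tool", "body": {"steps": [[0.0007,0,0,0,0,0,0.1],[0,0,0,0,0,0,0.1]]}}

```text
clock: 7.3
ee_pos: [507.7, 102.7, 106.7]
ee_rot: [0.784, 0.62, -0.0, 0.003]
wrist_force: [6.1, -9.4, -9.5]
gripper_width: 30.3
gripper_force: 60.1
```

Emit:
{"method": "drive_tool", "body": {"steps": [[0,0,0.005,0,0,0,0.1],[0,0,0.005,0,0,0,0.1],[0,0,0.004,0,0,0,0.1],[0,0,0,0,0,0,0.1]]}}

```text
clock: 7.8
ee_pos: [507.7, 102.9, 93.3]
ee_rot: [0.784, 0.62, -0.0, 0.002]
wrist_force: [2.0, -7.9, -2.4]
gripper_width: 30.4
gripper_force: 60.7
```

Emit:
{"method": "drive_tool", "body": {"steps": [[0,0,0.001,0,0,0,0.1],[0,0,0,0,0,0,0.1]]}}

```text
clock: 8.05
ee_pos: [507.8, 103.0, 93.3]
ee_rot: [0.784, 0.62, 0.0, 0.002]
wrist_force: [1.1, -7.7, 4.5]
gripper_width: 30.6
gripper_force: 61.6
```

Emit:
{"method": "drive_tool", "body": {"steps": [[0,0,0,0,0,0,0.7],[0,0,0,0,0,0,0.7],[0,0,0,0,0,0,0.7]]}}

```text
clock: 8.43
ee_pos: [506.2, 107.3, 91.9]
ee_rot: [0.783, 0.622, -0.0, -0.0]
wrist_force: [-0.9, -0.1, 0.2]
gripper_width: 59.7
gripper_force: 0.0
```

Emit:
{"method": "drive_tool", "body": {"steps": [[0,0,-0.06,0,0,0,0.8],[0,0,-0.06,0,0,0,1],[-0.0513,0.0185,0,0,0,0,1],[-0.0513,0.0185,0,0,0,0,1],[-0.0513,0.0185,0,0,0,0,1],[-0.0513,0.0185,0,0,0,0,1],[-0.0513,0.0185,0,0,0,0,1],[-0.0513,0.0185,0,0,0,0,1],[-0.0513,0.0185,0,0,0,-5,1],[0,0,0,0,0,-10,1],[0,0,0,0,0,-6,1],[0,0,0,0,0,0,1]]}}

```text
clock: 9.93
ee_pos: [550.6, -272.2, 211.5]
ee_rot: [0.658, 0.753, 0.0, -0.0]
wrist_force: [0.0, -0.1, -0.5]
gripper_width: 85.5
gripper_force: 0.0
```

Run:
```python
from h import *
import pickle
c,im=grab("wrist","w3"); s=env.get_state(); print(s["ee_pos"],s["ee_rot"],s["clock"])
T,ti=grab("top","t3");S,si=grab("scene","s3"); pickle.dump((c,im,T,ti,S,si),open("w3.pkl","wb"))
b=np.vstack([cv2.resize(ti[205:285,115:235,::-1],(288,192),interpolation=cv2.INTER_CUBIC),cv2.resize(si[150:230,125:245,::-1],(288,192),interpolation=cv2.INTER_CUBIC)])
cv2.imwrite("pics/z3.png",np.hstack([im[:,:,::-1],b]))
```

```text
[ 550.64630206 -272.14697126  211.60498475] [ 6.57789421e-01  7.53201797e-01  1.28966048e-04 -3.37151786e-04] 9.975
```

View pics/z3.png

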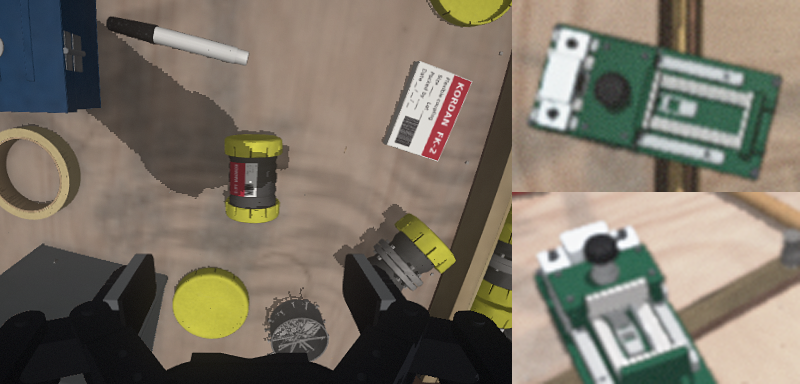

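The coupling is upright in the wrist view at (252,178), and the carriage is seated at the stop with the knob low.

Run:
```python
from h import *
import pickle
c,im,T,ti,S,si=pickle.load(open("w3.pkl","rb"))
yw=blobs(im,(22,120,60),(35,255,255),(215,120,80,110),100); print(yw)
for b in yw:
    x,y,w,h,_=b[0]; print(b[1],onz(c,*b[1],50).round(1),[onz(c,u,y+h/2,28).round(1).tolist() for u in (x,x+w)])
x,y,w,h,_=yw[0][0]; x2,y2,w2,h2,_=yw[-1][0]
for z in(20,40,56): print(z,onz(c,x+w/2,y,z).round(1),onz(c,x2+w2/2,y2+h2,z).round(1))
yt=[[325.2,223.3],[300.3,226.6]]
print([tri((T,*a),(c,*b[1])) for a,b in zip(yt,yw[::-1])])
Rr=(env.get_state()["ee_rot"]); print(np.degrees(np.arctan2(2*Rr[1]**2-1,2*Rr[0]*Rr[1])))
# cradle: cheek faces, top view
```

```text
[([225, 134, 57, 24, 1221], [252.8, 145.5]), ([225, 197, 55, 26, 765], [251.9, 213.1])]
[252.8, 145.5] [ 549.6 -237.8   50. ] [[524.2, -244.9, 28.0], [577.8, -237.6, 28.0]]
[251.9, 213.1] [ 557.4 -300.5   50. ] [[531.5, -308.8, 28.0], [586.2, -301.3, 28.0]]
20 [ 549.7 -231.    20. ] [ 561.3 -322.1   20. ]
40 [ 549.1 -228.8   40. ] [ 560.  -314.2   40. ]
56 [ 548.7 -227.1   56. ] [ 559.  -307.9   56. ]
[(array([ 557.42391667, -303.47848346,   41.29876337]), [0.5, 0.5]), (array([ 550.84166289, -244.07316661,   13.1526089 ]), [1.1, 1.1])]
7.773203781147692
```

Emit:
{"method": "drive_tool", "body": {"steps": [[0.002,0.0044,0.05,0,0,0.6,1],[0,0,0.055,0,0,0,1],[0,0,0.055,0,0,0,1],[0,0,0.018,0,0,0,1],[0,0,0.005,0,0,0,1],[0,0,0,0,0,0,1]], "force": 50}}

```text
clock: 10.82
ee_pos: [556.0, -270.6, 30.4]
ee_rot: [0.661, 0.75, 0.0, 0.001]
wrist_force: [0.5, 0.9, 0.2]
gripper_width: 85.5
gripper_force: 0.0
```

Emit:
{"method": "drive_tool", "body": {"steps": [[0,0,0,0,0,0,0.4],[0,0,0,0,0,0,0.4],[0,0,0,0,0,0,0.4],[0,0,0,0,0,0,0.4]]}}

```text
clock: 11.32
ee_pos: [555.6, -270.4, 30.6]
ee_rot: [0.661, 0.75, 0.001, 0.001]
wrist_force: [-0.7, 0.7, 6.1]
gripper_width: 54.7
gripper_force: 51.8
```

Emit:
{"method": "drive_tool", "body": {"steps": [[0,0,-0.03,0,0,0,0.4],[0,0,-0.06,0,0,0,0.4],[0,0,-0.06,0,0,0,0.4],[0.043,-0.0121,0,0,0,0,0.4],[0.043,-0.0121,0,0,0,0,0.4],[0.043,-0.0121,0,0,0,0,0.4],[0.043,-0.0121,0,0,0,0,0.4],[0.043,-0.0121,0,0,0,0,0.4],[0,0,0,0,0,7,0.4],[0,0,0,0,0,7,0.4],[0,0,0,0,0,6.4,0.4],[0,0,0,0,0,0,0.4]]}}

```text
clock: 12.82
ee_pos: [467.5, -64.2, 179.0]
ee_rot: [0.783, 0.622, 0.0, -0.0]
wrist_force: [0.7, 0.3, -2.6]
gripper_width: 54.3
gripper_force: 54.3
```

Run:
```python
from h import *
import pickle
c,im=grab("wrist","w4"); s=env.get_state(); print(s["ee_pos"],s["ee_rot"],s["clock"],s["gripper_width"])
pickle.dump((c,im),open("w4.pkl","wb"))
```

```text
[467.55579269 -64.1822635  178.96952968] [ 7.83043399e-01  6.21967028e-01  2.18986750e-04 -4.95878426e-05] 12.875 54.42195107002663
```

View pics/w4.png

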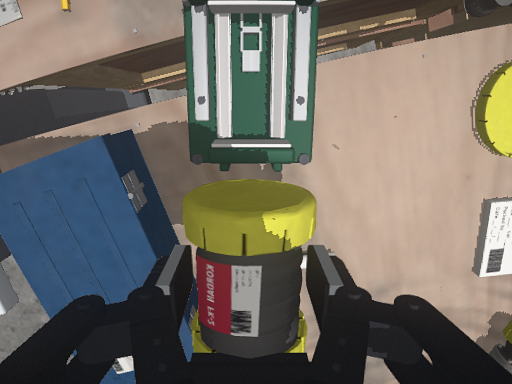

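The wrist view shows the coupling held upright below. Ahead of it is the fixed cheek, with its inner top edge at row 147 (cols 212–291), and the white V rails around cols 224 and 277.

Run:
```python
from h import *
import pickle
c1,i1=pickle.load(open("w1.pkl","rb")); c4,i4=pickle.load(open("w4.pkl","rb")); T,ti=pickle.load(open("w3.pkl","rb"))[2:4]
a=np.radians(76.7); ey=np.array([np.cos(a),np.sin(a),0]); ex=np.array([np.sin(a),-np.cos(a),0]); K0=np.array([507.7,102.9,0])
def cr(c,u,v,z): p=onz(c,u,v,z)-K0; return np.round([p@ex,p@ey],1)
v=lambda im,r,col:[int(x) for x in cv2.cvtColor(im,cv2.COLOR_RGB2GRAY)[r,col]]
print("w4 col250",v(i4,slice(132,170),250)); print("w1 col247",v(i1,slice(228,262),247))
print("w4 row110",v(i4,110,slice(212,290)))
print("inner edge w4",cr(c4,250,147,70),"w1",cr(c1,247,246,70), "outer w4",cr(c4,250,163,70),"w1",cr(c1,247,256,70))
print("tri edge",tri((c4,251,147),(c1,248,246)))
for r in(60,100,125): print("rails",cr(c4,217,r,42),cr(c4,284,r,42),cr(c4,231,r,35),cr(c4,270,r,35))
for z in(28,56): pass
```

```text
w4 col250 [88, 91, 63, 56, 56, 57, 50, 90, 110, 110, 107, 109, 234, 246, 243, 107, 58, 72, 85, 59, 56, 59, 57, 56, 55, 53, 55, 53, 53, 50, 47, 69, 109, 107, 106, 107, 107, 106]
w1 col247 [44, 46, 45, 44, 44, 44, 97, 104, 102, 103, 103, 104, 103, 104, 100, 117, 235, 238, 78, 61, 76, 84, 80, 77, 73, 71, 70, 75, 131, 176, 173, 171, 169, 168]
w4 row110 [85, 85, 82, 60, 125, 205, 189, 219, 237, 211, 212, 213, 212, 210, 209, 208, 222, 239, 227, 150, 81, 85, 86, 87, 88, 87, 87, 89, 87, 87, 89, 87, 88, 88, 89, 88, 90, 89, 89, 89, 90, 89, 90, 89, 89, 90, 90, 91, 90, 90, 90, 92, 92, 93, 75, 58, 59, 65, 167, 194, 236, 218, 186, 190, 190, 192, 193, 193, 191, 231, 230, 220, 214, 140, 93, 94, 98, 70]
inner edge w4 [ 1.00e-01 -1.31e+02] w1 [  -1.3 -130.2] outer w4 [ 1.000e-01 -1.427e+02] w1 [  -1.5 -141.7]
tri edge (array([477.78687342, -24.90742323,  68.00061272]), [0.6, 0.6])
rails [-24.9 -69.1] [ 25.7 -69. ] [-14.7 -68.5] [ 15.5 -68.4]
rails [-25.5 -98.6] [ 26.5 -98.4] [-15.  -98.6] [ 16.  -98.6]
rails [ -26.  -117.7] [  27.  -117.6] [ -15.3 -118.3] [  16.4 -118.3]
```

Emit:
{"method": "drive_tool", "body": {"steps": [[0.044,0.0007,0,0,0,0.2,0.4],[0.0439,0.0007,0,0,0,0,0.4],[0,0,0.04,0,0,0,0.4],[0,0,0.025,0,0,0,0.4],[0,0,0,0,0,0,0.4],[0,0,0,0,0,0,0.4]]}}

```text
clock: 13.62
ee_pos: [490.1, 20.8, 114.7]
ee_rot: [0.785, 0.62, 0.001, 0.0]
wrist_force: [1.3, 0.3, -1.8]
gripper_width: 54.4
gripper_force: 54.1
```

Emit:
{"method": "drive_tool", "body": {"steps": [[0,-0.0013,0.015,0,0,0,0.4],[0,0,0.018,0,0,0,0.4],[0,0,0.013,0,0,0,0.4],[0,0,0.004,0,0,0,0.4],[0,0,0,0,0,0,0.4]]}}

```text
clock: 14.25
ee_pos: [488.2, 21.2, 63.7]
ee_rot: [0.785, 0.62, -0.0, -0.0]
wrist_force: [0.2, -0.1, -1.8]
gripper_width: 54.7
gripper_force: 54.3
```

Emit:
{"method": "drive_tool", "body": {"steps": [[0,0.0004,0.002,0,0,0,0.4],[0,0,0.0015,0,0,0,0.4],[0,0,0,0,0,0,0.4]]}}

```text
clock: 14.62
ee_pos: [488.5, 21.3, 60.4]
ee_rot: [0.785, 0.62, 0.0, -0.0]
wrist_force: [-0.4, 0.3, -2.5]
gripper_width: 54.5
gripper_force: 54.3
```

Emit:
{"method": "drive_tool", "body": {"steps": [[0,0,0.001,0,0,0,0.4],[0,0,0.0005,0,0,0,0.4],[0,0,0,0,0,0,0.4]]}}

```text
clock: 15.0
ee_pos: [488.8, 21.2, 59.1]
ee_rot: [0.785, 0.62, 0.0, 0.0]
wrist_force: [-0.8, 0.2, 2.1]
gripper_width: 54.5
gripper_force: 54.7
```

Emit:
{"method": "drive_tool", "body": {"steps": [[0,0,0,0,0,0,0.75],[0,0,0,0,0,0,0.9],[0,0,0,0,0,0,0.9],[0,0,-0.02,0,0,0,0.9],[0,0,-0.05,0,0,0,0.9],[0,0,-0.06,0,0,0,0.9],[-0.05,0,-0.02,0,0,0,0.9],[0,0,0,0,0,0,0.9]]}}

```text
clock: 16.0
ee_pos: [477.0, -30.9, 210.9]
ee_rot: [0.787, 0.617, 0.002, 0.001]
wrist_force: [-0.1, 0.4, -0.1]
gripper_width: 76.9
gripper_force: 0.0
```

Run:
```python
from h import *
c,im=grab("wrist","w5"); S,si=grab("scene","s5"); T,ti=grab("top","t5"); s=env.get_state(); print(s["ee_pos"],s["clock"],s["wrist_force"])
b=np.vstack([cv2.resize(ti[205:285,115:235,::-1],(288,192),interpolation=cv2.INTER_CUBIC),cv2.resize(si[150:230,125:245,::-1],(288,192),interpolation=cv2.INTER_CUBIC)])
cv2.imwrite("pics/z5.png",np.hstack([im[:,:,::-1],b]))
```

```text
[476.53347644 -26.8046451  208.31358168] 16.15 [ 0.88544913 -0.52054415 -0.19617262]
```

View pics/z5.png

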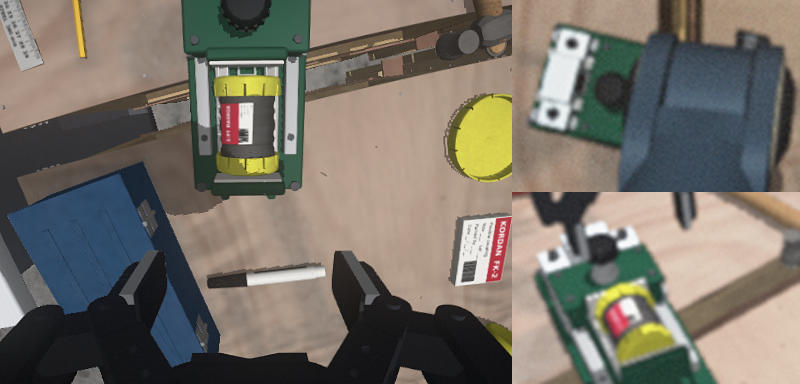

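The coupling lies straight in the V between the cheeks, with its caps at (248,86) and (246,165). The knob is low against the stop and the gripper is clear, so I'm handing in.

```bash
python3 -c "
from bench import env
print(env.hand_in())"
```

```text
the job is handed in; nothing more can be done
None
```

I slid the carriage back to a light touch on the end stop (about 52 mm of travel), dropped the plunger home, laid the small coupling in the V and handed the job in at about 16 s; no verdict came back.

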